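# Empty the gumball shaker into the bowl

## Robot

A 7-joint arm with a two-finger parallel gripper is mounted at the origin on the work surface. World frame = base frame: x ahead of the robot, y to its left, z up, the work surface at z = 0. Lengths are in m, angles in rad, forces in N, time in s.
With the tool pointing down it reaches from about 0.425 to 0.95 m from the base axis. Payload 4.7 kg.
Tool frame: the origin (TCP) lies on the centre line of the jaws, within the pads' length; the fingertips stand robot.nose_length ahead of it and the grasp point (between the pads) lies 8 mm behind it (robot.nose_length is the distance from the TCP to the fingertips, in m); z points along the fingers, x is the direction in which the jaws open and shut, and the axes are right-handed (so a half turn about z gives the same grasp; the last joint's range is limited). The gripper opens to 85 mm and grips with 20 to 120 N. Pads are 22 mm wide; open, the fingers measure 114 mm over their backs; the gripper's body (76 mm by 85 mm) begins 54 mm behind the grasp point. The pads swing forward as they close: fully open they stand 13 mm farther back than shut.
Start: joints at [1.318, 0.469, -0.049, 1.532, 0.024, 1.141, -0.082], TCP at [0.15, -0.658, 0.242] pointing down, gripper open.
Joint ranges: [-2.59, 2.59], [-0.33, 1.99], [-1.39, 1.29], [0.1, 2.45], [-1.04, 4.18], [0.21, 1.99], [-2.66, 2.66]. Speed limits (rad/s): [2.57, 2.57, 3.14, 3.14, 3.14, 3.14, 3.14].

## Interface

Orientations are given as [roll, pitch, yaw] about the fixed x, y, z axes, in that order (R = Rz(yaw) Ry(pitch) Rx(roll)).
In Python, from plant import robot gives the robot as it stands. Calls block until the motion is done:
- robot.goto(position, orientation): joint-space move of the TCP to a pose.
- robot.move_straight(position, vel=0.15, attitude=None, contact_N=None): straight line of the TCP; attitude=None keeps the orientation; vel is the mean speed in m/s. With contact_N (N) it stops when the force on the tool has changed by that much, and returns True; else False.
- robot.move_joints(angles): joint-space move.
- robot.grip(opening, strength=None): opening from 0.0 (shut) to 1.0 (fully open); strength is the grip in N (None keeps the last); returns when the fingers have stopped.
- robot.sleep(seconds).
- robot.inverse_kinematics(position, orientation): joint angles nearest the present ones, or None.
- robot.sense(): the state.
- robot.grab_frame(name): name is "scene" or "top" or "wrist"; returns a dict with "image" (400x640x3 uint8, red, green, blue), "range_z" (400x640 float32, m along the optical axis (not along the pixel's ray), 0 where there is no reading), "fx", "fy", "cx", "cy" (pixels), "dist_coeffs" ([k1, k2, p1, p2, k3] as OpenCV has them; the pictures are not rectified), "R" (3x3) and "t" (3): a world point X has camera coordinates R X + t. Camera axes: x right, y down, z forward; pixel columns grow to the right and rows downward; lengths in m; the calibration is good to about 2 mm. A picture is of the moment at which its call begins.
A pose or a line that the arm cannot do raises robot.IKError and nothing moves.
- robot.close_job(): hands the job in, once; it reports no verdict.
The state is a dict: "t": time; "joint_pos": joint angles; "joint_velocities": joint speeds; "effort": joint torques, N m; "tcp_pos": TCP position; "tcp_rot": TCP orientation; "wrist_force": force on the tool from outside, world axes, zero at the start; "torque": the same for the moment, N m; "opening": opening from 0.0 (shut) to 1.0 (fully open).
Only numpy, scipy, OpenCV 4.12 (cv2) and the standard library are available. Lean on these libraries where they do the work, as an engineer would, in place of code of your own. Each camera call takes 0.05 s, during which the arm holds its last target.

## Task

Unscrew the orange perforated cap from the leaning gumball shaker, while the shaker stays in its resting lean, and lay the cap flat on the black change tray. Then swing the shaker over by its black crossbar so that all four gumballs pour out of the open mouth into the white bowl; leave the calculator, the tea box and the drink can where they are.

Things in the scene. Friction and masses are not known exactly. Their poses are not given: they have to be found in the camera images.
- hinge (a point): Centre of the shaker's horizontal hinge, 150 mm up, in a red stand fixed to the counter. x is level and points away from the mouth side (the bowl is on the -x side), y along the hinge line, z up. Red uprights at y = +-42 mm reach z = +20 mm; the base plate is 10 mm thick, x -180 to +90 mm, y +-85 mm.
- jar (a joint): Shaker angle about the hinge, rad. 0 (start, lower stop): it leans 35 deg from vertical, mouth up and to the hinge's -x side. Grows as the mouth swings on towards -x and down, to 2.0 (upper stop, mouth 60 deg below level). Stiff: 0.25 N m (2.5 N at the crossbar) turns it; it stays where it is left.
- jar_mouth (a point): Centre of the shaker's rim; z out of the mouth along the shaker's axis, y parallel to the hinge line. Clear straight tube, 45 mm outside, 39 mm inside, 120 mm long, rim 65 mm from the hinge. Outside the neck are two right-hand thread ridges, 0 to 90 deg and 180 to 270 deg, counted about z from the x axis.
- cap: Orange ribbed screw cap, black dots as perforations. 64 mm diameter, 26 mm tall, 40 g; origin at the centre of its open underside, z out through its top, white mark on top at +x. Two inner lugs, 18 deg wide, at 35 and 215 deg about z from its x axis, sit under the thread ridges. At the start its x axis is that of the shaker.
- cap_top (a point): Centre of the cap's perforated top, axes as the cap's. Turned counter-clockwise seen from outside, the cap is free once turned 67 deg from its start and until 133 deg: turn it about 85 to 100 deg. Less, and it cannot be pulled off. It then lifts straight off along z (22 mm to clear). It need not be raised while turning.
- bar_grip (a point): Grip point of the black crossbar that swings with the shaker: a round bar 12 mm thick, 65 mm free length, parallel to the hinge line, 100 mm from it and 98 mm to the hinge's +y side. At joint 0 its arm leans 55 deg from upright to the hinge's +x side and swings over the top to -x as the joint grows. It can turn between fingers.
- tray: Black square change tray fixed to the counter, 160 x 160 mm, rim 12 mm high, floor 5 mm thick; origin at the centre of its underside. Walls 5 mm thick.
- bowl: White round bowl standing loose on the stand's base plate below the mouth side, 150 mm across the rim, 50 mm high, 350 g; origin at the centre of its underside. Gumballs tipped from the shaker fall into it where it stands.
- ball0_center (a point): Centre of the red gumball, 20 mm across, 10 g, loose in the shaker at the start.
- ball1_center (a point): Centre of the green gumball, 20 mm across, 10 g, loose in the shaker at the start.
- ball2_center (a point): Centre of the yellow gumball, 20 mm across, 10 g, loose in the shaker at the start.
- ball3_center (a point): Centre of the blue gumball, 20 mm across, 10 g, loose in the shaker at the start.
- calculator: Black desk calculator lying on the counter, 150 x 110 x 18 mm; origin under its centre. Leave it alone.
- tea_box: Yellow and red tea box standing, 60 x 90 x 110 mm high; origin under its centre. Leave it alone.
- drink_can: Blue drink can standing, 66 mm across, 115 mm high; origin under its centre. Leave it alone.
Not all that is in view belongs to the job. What is shaped like the cap but brown or pink is not meant. There is more than one size of the bowl; the job needs the larger.

How it is judged:
On the way, in this order (a step that is already met when the one before it is completed fails the run):
1. the cap is off, more than 60 mm from the mouth, with the shaker still in its resting lean and all gumballs still in it (distance between cap and jar_mouth above 0.06 m and value of joint jar below 0.25 rad and z of each of ball0_center, ball1_center, ball2_center, ball3_center in the frame of jar_mouth below 0 m and x of ball0_center in the frame of jar_mouth between -0.025 and 0.025 m and distance between each of ball0_center, ball1_center, ball2_center, ball3_center and jar_mouth below 0.125 m and x of ball1_center in the frame of jar_mouth between -0.025 and 0.025 m and x of ball2_center in the frame of jar_mouth between -0.025 and 0.025 m and x of ball3_center in the frame of jar_mouth between -0.025 and 0.025 m), for 0.1 s.
2. the cap lies flat on the change tray, the shaker still in its resting lean (x of cap in the frame of tray between -0.055 and 0.055 m and y of cap in the frame of tray between -0.055 and 0.055 m and height (world z) of cap below 0.035 m and (angle between cap's own z axis and vertical below 0.15 rad or angle between cap's own z axis and vertical above 2.99 rad) and value of joint jar below 0.25 rad and linear speed of cap below 0.05 m/s), for 0.1 s.
At the end, for the whole second after the job is handed in: The cap lies flat (within 0.15 rad, either way up), still, its centre within 55 mm of the tray's centre along both sides; all four gumballs rest in the bowl (within 70 mm of its axis, below its rim), the bowl upright within 0.2 rad. The shaker may stay tipped or not (x of cap in the frame of tray between -0.055 and 0.055 m and y of cap in the frame of tray between -0.055 and 0.055 m and height (world z) of cap below 0.035 m and (angle between cap's own z axis and vertical below 0.15 rad or angle between cap's own z axis and vertical above 2.99 rad) and horizontal distance between each of ball0_center, ball1_center, ball2_center, ball3_center and bowl below 0.07 m and z of ball0_center in the frame of bowl between 0 and 0.05 m and linear speed of each of ball0, ball1, ball2, ball3 below 0.05 m/s and z of ball1_center in the frame of bowl between 0 and 0.05 m and z of ball2_center in the frame of bowl between 0 and 0.05 m and z of ball3_center in the frame of bowl between 0 and 0.05 m and linear speed of cap below 0.02 m/s and angle between bowl's own z axis and vertical below 0.2 rad); the robot touches nothing.
It fails at once if the calculator is moved more than 30 mm or tipped (distance of calculator from where it was at the start of the episode above 0.03 m or angle between calculator's own z axis and vertical above 0.5 rad).
It fails at once if the tea box is moved more than 30 mm or tipped (distance of tea_box from where it was at the start of the episode above 0.03 m or angle between tea_box's own z axis and vertical above 0.5 rad).
It fails at once if the drink can is moved more than 30 mm or tipped (distance of drink_can from where it was at the start of the episode above 0.03 m or angle between drink_can's own z axis and vertical above 0.5 rad).
It also fails if it takes over 64 s, if anything falls off the work surface, if the arm or the gripper's body presses on something with over 40 N, if the wrist force passes 120 N, or if a joint passes its speed limit or range.

## Working session

There is one attempt and no reset: what is moved stays moved. The work goes in short steps, each a Python script; the robot and the scene stay as the last script left them, time stands still between calls to the robot, and variables do not carry over. Pictures are saved under pics/ and viewed, and the job is handed in when it is done.

```bash
ls; mkdir -p pics
python3 - <<'E'
from plant import robot
import cv2,numpy as np
s=robot.sense();print(s['t'],s['tcp_pos'],s['tcp_rot'],robot.nose_length)
for n in ['scene','top','wrist']:
    f=robot.grab_frame(n);cv2.imwrite(f'pics/{n}0.png',f['image'][:,:,::-1]);np.savez(f'pics/{n}0.npz',**f)
    print(n,f['fx'],f['fy'],f['cx'],f['cy'],f['dist_coeffs'],'campos',-f['R'].T@f['t'],(f['range_z']>0).mean())
E
```

```text
pics
0.0 [ 0.14968656 -0.65759873  0.24126003] [ 3.14151943e+00  1.99364183e-03 -1.34696897e+00] 0.011
scene 411.5359334249544 411.5359334249544 321.04056625092875 201.2233360902981 [-0.08448432  0.          0.          0.          0.        ] campos [1.25327178 0.69030989 0.83595309] 0.99256640625
top 401.23817893840334 401.23817893840334 322.61030275885236 203.19556762903696 [0.00622093 0.         0.         0.         0.        ] campos [0.42318301 0.01976945 1.15642107] 0.9960859375
wrist 330.43003530216737 330.43003530216737 320.8892058662556 199.26992286780452 [-0.0355515  0.         0.         0.         0.       ] campos [ 0.22098007 -0.64161626  0.37300657] 0.99598828125
```

View pics/scene0.png

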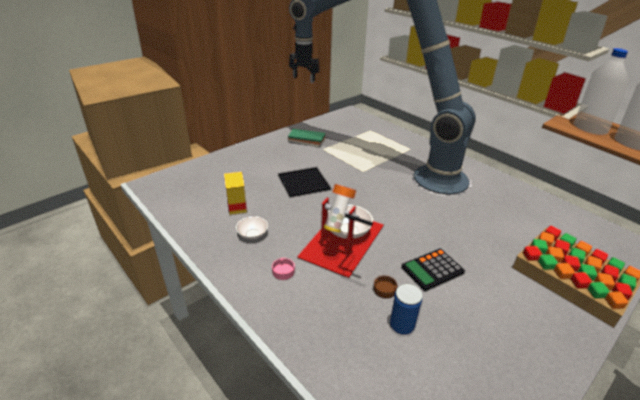

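View pics/top0.png

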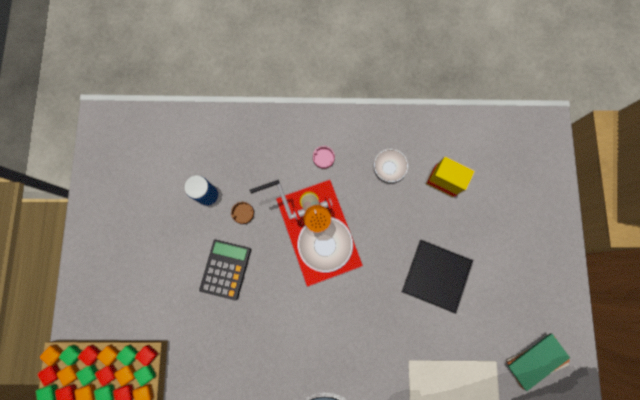

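View pics/wrist0.png

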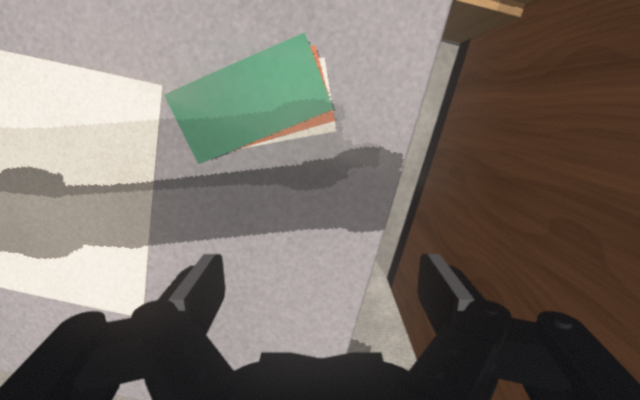

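```bash
cat > h.py <<'E'
import numpy as np,cv2
def load(n):
    return dict(np.load(f'pics/{n}.npz'))
def K(f): return np.array([[f['fx'],0,f['cx']],[0,f['fy'],f['cy']],[0,0,1]],float)
def rays(f,px):
    u=cv2.undistortPoints(np.array(px,float).reshape(-1,1,2),K(f),f['dist_coeffs']).reshape(-1,2)
    d=np.c_[u,np.ones(len(u))]@f['R']
    return -f['R'].T@f['t'],d
def onplane(f,px,z):
    c,d=rays(f,px); s=(z-c[2])/d[:,2]; return c+d*s[:,None]
def pts3(f,mask):
    v,u=np.nonzero(mask&(f['range_z']>0))
    c,d=rays(f,np.c_[u,v]); return c+d*f['range_z'][v,u][:,None]
def proj(f,X):
    r,_=cv2.Rodrigues(f['R']); return cv2.projectPoints(np.array(X,float).reshape(-1,1,3),r,np.array(f['t'],float),K(f),f['dist_coeffs'])[0].reshape(-1,2)
E
python3 - <<'E'
from h import *
for n,(x0,y0,x1,y1) in {'top0':(230,150,490,320),'scene0':(220,160,480,340)}.items():
    im=load(n)['image'][y0:y1,x0:x1,::-1]
    cv2.imwrite(f'pics/{n}_crop.png',cv2.resize(im,None,fx=3,fy=3,interpolation=cv2.INTER_CUBIC))
f=load('top0'); hsv=cv2.cvtColor(f['image'],cv2.COLOR_RGB2HSV)
red=(((hsv[...,0]<5)|(hsv[...,0]>175))&(hsv[...,1]>180)&(hsv[...,2]>60)).astype(np.uint8)
red[:,:250]=0;red[:,420:]=0;red[320:]=0
P=pts3(f,red>0);P=P[(P[:,2]<.02)]; print('red z',np.median(P[:,2]),len(P))
r=cv2.minAreaRect(P[:,:2].astype(np.float32)*1000);print('plate',r, cv2.boxPoints(r))
g=f['image'].astype(int)
org=((hsv[...,0]>7)&(hsv[...,0]<18)&(hsv[...,1]>150)).astype(np.uint8);org[:,:290]=0;org[:,350:]=0;org[250:]=0;org[:190]=0
P=pts3(f,org>0);print('cap',len(P),P.mean(0),P[:,2].min(),P[:,2].max())
n,l,st,ce=cv2.connectedComponentsWithStats(org);print(st,ce)
blk=((g.max(2)<50)).astype(np.uint8);blk[:,:390]=0;blk[:,490:]=0;blk[330:]=0;blk[:225]=0
n,l,st,ce=cv2.connectedComponentsWithStats(blk);k=1+np.argmax(st[1:,4]);c=cv2.findContours((l==k).astype(np.uint8),0,1)[0][0]
q=onplane(f,c.reshape(-1,2),.012);r=cv2.minAreaRect(q[:,:2].astype(np.float32)*1000);print('tray',r)
P=pts3(f,l==k);print('tray z',np.percentile(P[:,2],[5,50,95]))
# bowls white
for nm,(x0,y0,x1,y1) in {'big':(290,210,362,282),'small':(365,140,415,190)}.items():
    m=np.zeros(red.shape,bool);m[y0:y1,x0:x1]=(hsv[y0:y1,x0:x1,1]<50)&(hsv[y0:y1,x0:x1,2]>150)
    P=pts3(f,m);P=P[P[:,2]>.02];print(nm,len(P),np.percentile(P[:,2],[5,50,95,99]),cv2.minEnclosingCircle(P[:,:2].astype(np.float32)*1000))
E
```

```text
red z 0.010337601923261275 1699
plate ((551.232666015625, 18.862960815429688), (263.8310241699219, 165.3050079345703), 20.79967498779297) [[ 398.56436    49.285393]
 [ 457.26443  -105.2463  ]
 [ 703.901     -11.559471]
 [ 645.2009    142.97223 ]]
cap 621 [0.56691858 0.02457473 0.1929433 ] 0.0061805620006145645 0.22665646787706495
[[     0      0    640    400 255375]
 [   299    191     20     17     41]
 [   303    205     29     27    584]] [[319.50776701 199.45793833]
 [307.09756098 196.7804878 ]
 [316.97431507 218.08390411]]
tray ((429.45458984375, -317.60028076171875), (153.38609313964844, 153.205810546875), 68.7768325805664)
tray z [0.00152076 0.00522269 0.009843  ]
big 1501 [0.02142157 0.03685256 0.06164882 0.15660259] ((522.9894409179688, 17.023672103881836), 93.36003112792969)
small 290 [0.0206683  0.0286692  0.03593638 0.03748707] ((744.469482421875, -188.5143280029297), 49.44000244140625)
```

View pics/top0_crop.png

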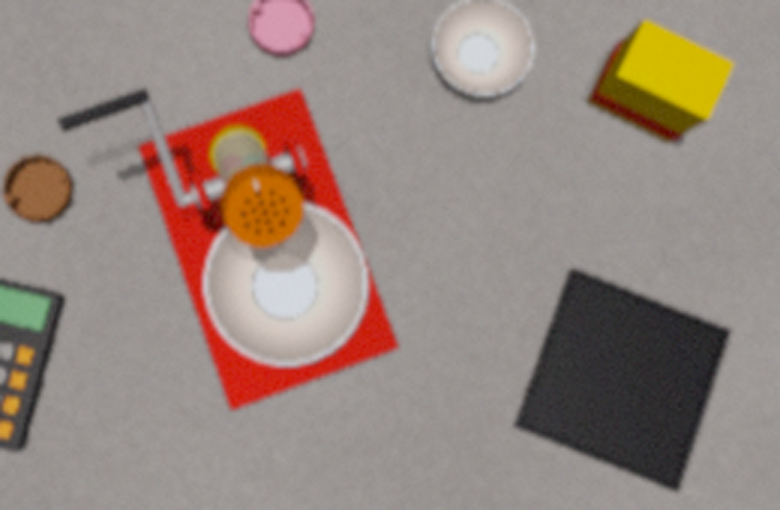

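View pics/scene0_crop.png

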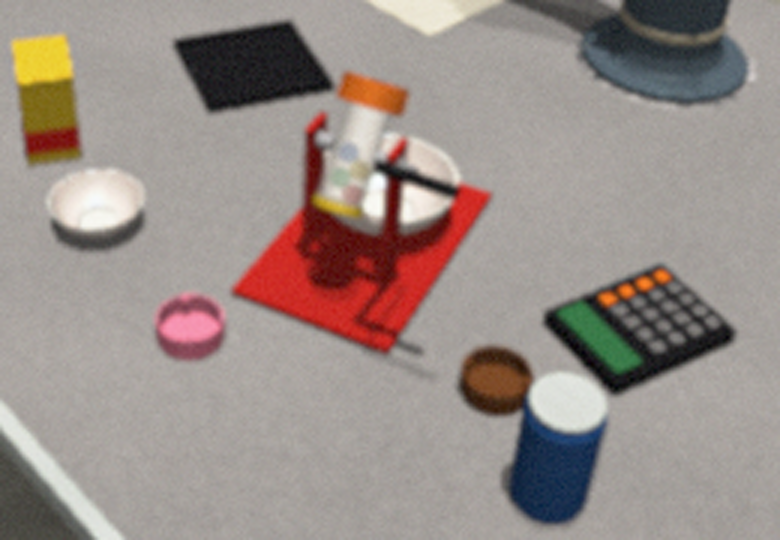

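Run:
```python
from h import *
for n in ['top0','scene0']:
    f=load(n); hsv=cv2.cvtColor(f['image'],cv2.COLOR_RGB2HSV)
    org=((hsv[...,0]>5)&(hsv[...,0]<20)&(hsv[...,1]>130))
    P=pts3(f,org); d=np.linalg.norm(P-[.552,.019,.215],axis=1);P=P[d<.06]
    ax=np.array([-np.sin(np.radians(35))*np.cos(.363),-np.sin(np.radians(35))*np.sin(.363),np.cos(np.radians(35))])
    H=np.array([.5933,.0348,.15]);h=(P-H)@ax
    top=P[h>np.percentile(h,95)-.006]
    c=top.mean(0);_,_,vt=np.linalg.svd(top-c);nn=vt[2]*np.sign(vt[2,2])
    print(n,len(P),len(top),np.percentile(h,[5,25,50,75,95]),'top',c,'n',nn,'ax',ax,'lat',(c-H)-((c-H)@ax)*ax)
    print('pred captop',H+.093*ax, proj(f,[H+.091*ax,H+.065*ax,H]))
    # crossbar: black
    g=f['image'].astype(int)
    bar=H+.1*np.array([np.sin(np.radians(55))*np.cos(.363),np.sin(np.radians(55))*np.sin(.363),np.cos(np.radians(55))])+.098*np.array([-np.sin(.363),np.cos(.363),0])
    m=g.max(2)<60;P=pts3(f,m);P=P[np.linalg.norm(P-bar,axis=1)<.05];print('bar pred',bar,len(P),P.mean(0) if len(P) else 0, proj(f,bar))
    if len(P):
        c=P.mean(0);_,s,vt=np.linalg.svd(P-c);print('bar dir',vt[0],np.ptp((P-c)@vt[0]),np.percentile(P[:,2],[5,50,95]))
```

```text
top0 586 487 [0.05258766 0.06754284 0.06909082 0.07018173 0.07189211] top [0.55641201 0.02115423 0.20728872] n [-0.54002585 -0.20086511  0.81732814] ax [-0.53619978 -0.20366571  0.81915204] lat [0.00037075 0.00050629 0.00036856]
pred captop [0.54343342 0.01585909 0.22618114] [[319.67361248 224.00831815]
 [317.47848456 219.35918697]
 [312.4312789  208.66975915]]
bar pred [0.63507939 0.15550039 0.20735764] 63 [0.63617316 0.14874421 0.21345247] [[262.42988236 187.13910587]]
bar dir [-0.36114106  0.9324031   0.0141984 ] 0.06649997730218049 [0.21003043 0.21375962 0.21553111]
scene0 184 57 [0.04729213 0.05182858 0.05755885 0.06321559 0.06803714] top [0.57368982 0.03593501 0.21755461] n [-0.58189857 -0.24917781  0.77414758] ax [-0.53619978 -0.20366571  0.81915204] lat [0.01557595 0.01449982 0.01380078]
pred captop [0.54343342 0.01585909 0.22618114] [[347.11989654 179.18954419]
 [344.44154283 188.10422604]
 [337.76320487 210.30814175]]
bar pred [0.63507939 0.15550039 0.20735764] 64 [0.64004262 0.15196479 0.21170616] [[359.77091289 220.35672064]]
bar dir [-0.32066503  0.94689915  0.02357827] 0.06780688755092776 [0.20875676 0.21185669 0.21466209]
```

```bash
cat >> h.py <<'E'
from scipy.spatial.transform import Rotation as Rn
yaw=0.363
u=np.array([np.cos(yaw),np.sin(yaw),0]);v=np.array([-np.sin(yaw),np.cos(yaw),0]);ez=np.array([0,0,1.])
H=np.array([.5933,.0348,.15]);a35=np.radians(35)
ax=-np.sin(a35)*u+np.cos(a35)*ez; cx=np.cos(a35)*u+np.sin(a35)*ez
def ori(z,x):
    z=z/np.linalg.norm(z);x=x-z*(x@z);x/=np.linalg.norm(x)
    return Rn.from_matrix(np.c_[x,np.cross(z,x),z]).as_euler('xyz')
def capori(deg): # jaw dir at angle deg about cap z from cap x
    t=np.radians(deg);return ori(-ax,np.cos(t)*cx+np.sin(t)*v)
def barpos(j):
    t=np.radians(55)-j;return H+.1*(np.sin(t)*u+np.cos(t)*ez)+.098*v
TRAY=np.array([.4295,-.3176,0])
E
python3 - <<'E'
from h import *
from plant import robot
np.set_printoptions(precision=3,suppress=True)
f=load('top0');b=onplane(f,[[325,244.5]],.06)[0];print('bowl rim c',b,'hinge frame',(b-H)@u,(b-H)@v)
for d in range(-180,180,30):
    r=[]
    for h in(.057,.157): 
        q=robot.inverse_kinematics(H+h*ax,capori(d)); r.append(None if q is None else np.array(q))
    print(d,r)
for s in(1,-1):
  for j in(0,1,1.9): print('bar',s,robot.inverse_kinematics(barpos(j)+[0,0,.008],ori(-ez,s*u)))
for a in range(0,360,45): print('tray',a,robot.inverse_kinematics(TRAY+[0,0,.03],ori(-ez,np.array([np.cos(np.radians(a)),np.sin(np.radians(a)),0]))))
E
```

```text
bowl rim c [0.51  0.001 0.06 ] hinge frame -0.09020881451649443 -0.0023678128355423753
-180 [array([-0.14 ,  0.162,  0.141,  2.247, -0.984,  0.269, -1.886]), array([ 0.673, -0.023, -0.606,  2.211, -0.606,  0.454, -2.232])]
-150 [array([ 0.264,  0.181, -0.306,  2.226, -0.718,  0.213, -1.611]), array([ 0.765, -0.02 , -0.694,  2.207, -0.609,  0.455, -1.703])]
-120 [array([ 0.199,  0.176, -0.234,  2.23 , -0.773,  0.221, -1.036]), array([ 0.857, -0.017, -0.783,  2.204, -0.61 ,  0.457, -1.175])]
-90 [array([ 0.199,  0.176, -0.234,  2.23 , -0.773,  0.221, -0.513]), array([ 0.923, -0.015, -0.846,  2.202, -0.611,  0.458, -0.648])]
-60 [array([ 0.199,  0.176, -0.234,  2.23 , -0.773,  0.221,  0.011]), array([ 0.968, -0.013, -0.889,  2.2  , -0.611,  0.458, -0.122])]
-30 [array([ 0.278,  0.182, -0.321,  2.226, -0.705,  0.211,  0.471]), array([ 0.983, -0.013, -0.904,  2.2  , -0.611,  0.459,  0.402])]
0 [array([ 0.963,  0.366, -1.14 ,  2.197,  0.703,  0.238, -0.327]), array([ 0.957, -0.014, -0.879,  2.201, -0.611,  0.458,  0.924])]
30 [array([ 0.963,  0.366, -1.14 ,  2.197,  0.703,  0.238,  0.197])
[... 666 characters left out ...]
[ 0.623  0.409 -1.134  1.942  0.426  1.059 -0.333]
bar -1 [-0.999  0.69   1.111  1.66  -0.655  1.213 -2.515]
bar -1 [-1.109  0.457  1.12   1.815 -0.449  1.156 -2.619]
bar -1 [-1.189  0.336  1.128  2.027 -0.363  0.997 -2.658]
tray 0 [ 0.887  0.567 -0.425  2.02   0.384  0.631  0.208]
tray 45 [ 0.955  0.586 -0.514  2.016  0.463  0.654  0.923]
tray 90 [ 1.054  0.622 -0.649  2.011  0.58   0.698  1.607]
tray 135 [ 1.382  0.904 -1.186  1.995  1.025  1.02   2.036]
tray 180 [ 0.423  0.532  0.173  2.048 -0.162  0.575 -2.433]
tray 225 [ 0.54   0.527  0.023  2.041 -0.021  0.574 -1.779]
tray 270 [ 0.673  0.532 -0.148  2.033  0.136  0.585 -1.138]
tray 315 [ 0.781  0.546 -0.286  2.026  0.261  0.604 -0.467]
```

Run:
```python
from h import *
from plant import robot
np.set_printoptions(precision=3,suppress=True)
o=capori(-120)
robot.goto(H+.16*ax-.15*v+[0,0,.05],o);print(robot.sense()['joint_pos'])
robot.goto(H+.157*ax,o)
s=robot.sense();print(s['t'],np.array(s['joint_pos']),np.array(s['tcp_pos'])-H-.157*ax,s['wrist_force'],s['opening'])
for h in(.13,.1,.08,.057):
    print(h,robot.inverse_kinematics(H+h*ax,o))
f=robot.grab_frame('wrist');cv2.imwrite('pics/w1.png',f['image'][:,:,::-1]);np.savez('pics/w1.npz',**f)
print(proj(f,[H+.0695*ax]))
```

```text
[ 0.838  0.092 -0.501  1.972 -0.556  0.684 -1.019]
3.2 [ 0.718 -0.022 -0.648  2.208 -0.607  0.454 -1.182] [ 0.001 -0.001  0.001] [ 0.457  0.375 -0.489] 0.9998701408602592
0.13 [ 0.694  0.045 -0.673  2.214 -0.557  0.373 -1.233]
0.1 [ 0.651  0.119 -0.676  2.215 -0.478  0.287 -1.309]
0.08 [ 0.601  0.166 -0.652  2.215 -0.427  0.236 -1.358]
0.057 [ 0.199  0.176 -0.234  2.23  -0.773  0.221 -1.036]
[[320.832 212.936]]
```

View pics/w1.png

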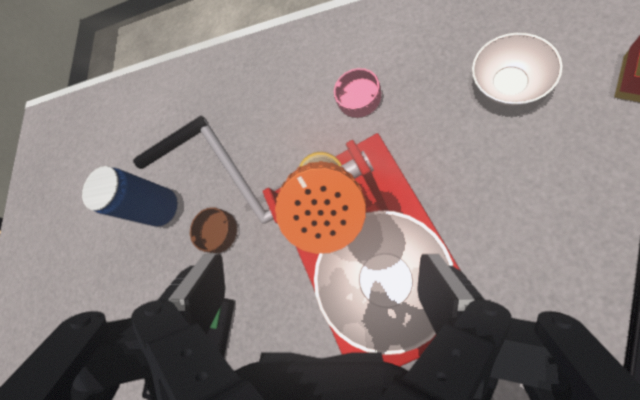

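Run:
```python
from h import *
from plant import robot
np.set_printoptions(precision=4,suppress=True)
f=load('w1');hsv=cv2.cvtColor(f['image'],cv2.COLOR_RGB2HSV)
org=((hsv[...,0]>5)&(hsv[...,0]<20)&(hsv[...,1]>130)&(hsv[...,2]>140));org[:,:250]=0;org[:,390:]=0
v_,u_=np.nonzero(org&(f['range_z']>0));P=pts3(f,org);h=(P-H)@ax
print(len(P),np.percentile(h,[5,20,50,80,95]))
k=abs(h-np.median(h))<.003;T=P[k]
X=np.c_[(T-H)@cx,(T-H)@v];print(cv2.minEnclosingCircle((X*1000).astype(np.float32)),X.mean(0))
# circle via ray-cast of contour onto top plane
m=np.zeros(org.shape,np.uint8);m[v_[k],u_[k]]=1;m=cv2.morphologyEx(m,cv2.MORPH_CLOSE,np.ones((7,7)))
c=max(cv2.findContours(m,0,1)[0],key=cv2.contourArea);e=cv2.fitEllipse(c);print(e)
co,d=rays(f,[e[0]]);s=((H+np.median(h)*ax-co)@ax)/(d@ax);p=co+d[0]*s;print((p-H)@cx,(p-H)@v,(p-H)@ax)
o=capori(-120)
for h_ in(.07,.068,.066,.064,.062,.06,.058): print(h_,robot.inverse_kinematics(H+h_*ax,o))
```

```text
5985 [0.0624 0.0676 0.0682 0.0688 0.0693]
((0.392620712518692, 0.4617234766483307), 31.893268585205078) [ 0.0013 -0.0002]
((319.9137878417969, 209.947265625), (85.09902954101562, 88.91767883300781), 94.20722961425781)
0.0018448633732756623 -0.0003273238137537927 0.06817758870980588
0.07 [ 0.5654  0.1864 -0.6263  2.2149 -0.4154  0.2125 -1.3699]
0.068 [ 0.3739  0.1663 -0.4164  2.2234 -0.6104  0.2257 -1.1888]
0.066 [ 0.3716  0.1708 -0.4159  2.2231 -0.6119  0.2211 -1.1872]
0.064 [ 0.3693  0.1752 -0.4154  2.2228 -0.6135  0.2166 -1.1855]
0.062 [ 0.2034  0.165  -0.2346  2.2307 -0.7552  0.2313 -1.0536]
0.06 [ 0.2018  0.1693 -0.2344  2.2303 -0.7621  0.2273 -1.0468]
0.058 [ 0.2002  0.1737 -0.2342  2.2298 -0.7693  0.2234 -1.0397]
```

Run:
```python
from h import *
from plant import robot
np.set_printoptions(precision=4,suppress=True)
C=H+.0007*cx
try: robot.move_straight(C+.059*ax,vel=.06)
except robot.IKError as e: print('IKError',e)
s=robot.sense();print(s['t'],np.array(s['joint_pos']),np.array(s['tcp_pos'])-C-.059*ax,s['wrist_force'])
f=robot.grab_frame('wrist');cv2.imwrite('pics/w2.png',f['image'][:,:,::-1])
f=robot.grab_frame('scene');cv2.imwrite('pics/s2.png',cv2.resize(f['image'][130:290,260:480,::-1],None,fx=3,fy=3))
```

```text
IKError the arm cannot follow that straight line within its joint ranges
3.25 [ 0.7181 -0.0212 -0.6472  2.207  -0.6074  0.4543 -1.1823] [-0.052  -0.0215  0.0808] [ 0.5809  0.1516 -0.2578]
```

View pics/w2.png

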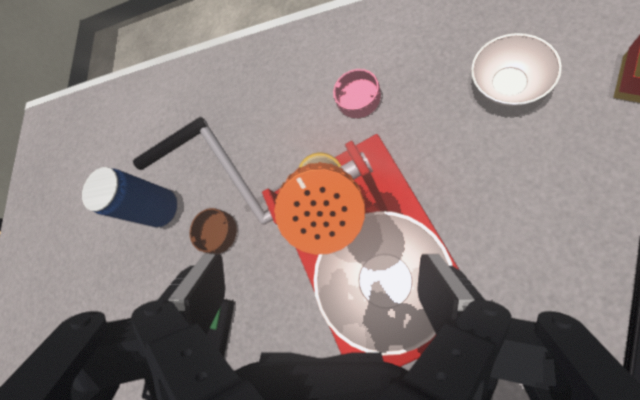

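View pics/s2.png

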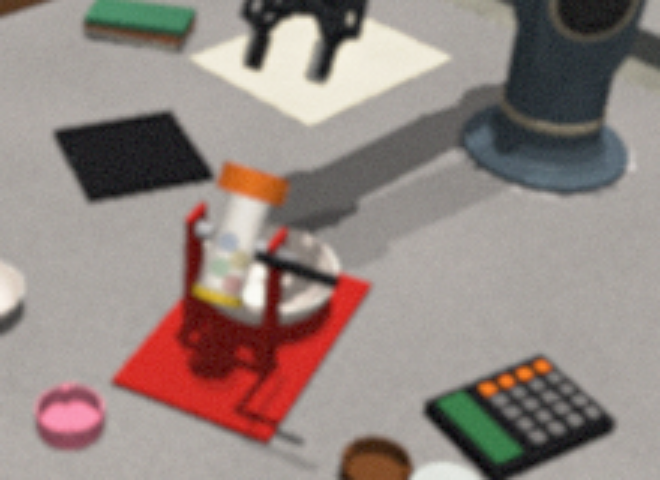

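Run:
```python
from h import *
from plant import robot
np.set_printoptions(precision=3,suppress=True)
for h_ in(.11,.14,.157):
  for d in(60,65,70,75,80,85): print(h_,d,robot.inverse_kinematics(H+h_*ax,capori(d)))
```

```text
0.11 60 [ 1.027  0.16  -1.074  2.202 -0.226  0.293  1.608]
0.11 65 [ 1.027  0.16  -1.074  2.202 -0.226  0.293  1.695]
0.11 70 [ 1.027  0.16  -1.074  2.202 -0.226  0.293  1.783]
0.11 75 [ 1.027  0.16  -1.074  2.202 -0.226  0.293  1.87 ]
0.11 80 [ 1.027  0.16  -1.074  2.202 -0.226  0.293  1.957]
0.11 85 [ 1.027  0.16  -1.074  2.202 -0.226  0.293  2.045]
0.14 60 [-0.848 -0.084  0.86   2.277 -0.435  0.38   1.8  ]
0.14 65 [-0.848 -0.084  0.86   2.277 -0.435  0.38   1.887]
0.14 70 [-0.848 -0.084  0.86   2.277 -0.435  0.38   1.974]
0.14 75 [-0.848 -0.084  0.86   2.277 -0.435  0.38   2.062]
0.14 80 [-0.848 -0.084  0.86   2.277 -0.435  0.38   2.149]
0.14 85 [-0.848 -0.084  0.86   2.277 -0.435  0.38   2.236]
0.157 60 [-0.96  -0.173  0.927  2.275 -0.175  0.4    1.552]
0.157 65 [-0.96  -0.173  0.927  2.275 -0.175  0.4    1.64 ]
0.157 70 [-0.96  -0.173  0.927  2.275 -0.175  0.4    1.727]
0.157 75 [-0.96  -0.173  0.927  2.275 -0.175  0.4    1.814]
0.157 80 [-0.96  -0.173  0.927  2.275 -0.175  0.4    1.901]
0.157 85 [-0.96  -0.173  0.927  2.275 -0.175  0.4    1.989]
```

```bash
cat > fit.py <<'E'
from h import *
from scipy.optimize import least_squares
from plant import robot
rng=np.random.default_rng(0);Q=[];T=[]
while len(Q)<90:
    a=rng.uniform(-1.5,1.5);r=rng.uniform(.45,.8);p=np.array([r*np.cos(a),r*np.sin(a),rng.uniform(.1,.5)])
    z=np.array([0,0,-1.])+rng.normal(0,.45,3);x=rng.normal(0,1,3);o=ori(z,x)
    q=robot.inverse_kinematics(p,o)
    if q is not None: Q.append(q);T.append((p,Rn.from_euler('xyz',o).as_matrix()))
Q=np.array(Q);TP=np.array([t[0] for t in T]);TR=np.array([t[1] for t in T]);np.savez('iks.npz',Q=Q,TP=TP,TR=TR)
def fk(par,Q):
    # chain: product over joints of Rot(axis_i,q_i) about point c_i
    Q=np.atleast_2d(Q);W=par[:21].reshape(7,3);C=par[21:42].reshape(7,3)
    R=np.broadcast_to(Rn.from_rotvec(par[42:45]).as_matrix(),(len(Q),3,3));p=np.broadcast_to(par[45:48],(len(Q),3))
    for i in range(6,-1,-1):
        w=W[i]/np.linalg.norm(W[i]);Ri=Rn.from_rotvec(Q[:,i:i+1]*w).as_matrix()
        R=Ri@R;p=np.einsum('nij,nj->ni',Ri,p-C[i])+C[i]
    return p,R
def res(par):
    p,R=fk(par,Q);return np.r_[(p-TP).ravel(),.3*(R-TR).ravel(),1e-4*(np.linalg.norm(par[:21].reshape(7,3),axis=1)-1)]
best=None
if __name__=='__main__':
  for s in(1,-1):
   for by in np.arange(0,2*np.pi,np.pi/4):
    e=np.array([np.cos(by),np.sin(by),0]);pit=np.cross([0,0,1],e)
    W=np.array([[0,0,s],pit,[0,0,s],pit,[0,0,s],pit,[0,0,s]],float)
    C=np.array([[0,0,0],[0,0,.3],[0,0,.3],[0,0,.7],[0,0,.7],[0,0,1.1],[0,0,1.1]],float)
    Rh=np.eye(3)
    x0=np.r_[W.ravel(),C.ravel(),0,0,by,0,0,1.35]
    r=least_squares(res,x0,max_nfev=150);print(s,by,r.cost)
    if best is None or r.cost<best.cost: best=r
    if best.cost<1e-4: break
   if best.cost<1e-4: break
  p,R=fk(best.x,Q);print('max pos err',np.abs(p-TP).max(),'rot',np.abs(R-TR).max());np.save('fk.npy',best.x)
  np.set_printoptions(precision=4,suppress=True);print(best.x[:21].reshape(7,3));print(best.x[21:42].reshape(7,3))
  s=robot.sense();print(s['t'],fk(best.x,s['joint_pos'])[0]-s['tcp_pos'])
E
time python3 fit.py
```

```text
1 0.0 14.45185549093854
1 0.7853981633974483 14.451855511819732
1 1.5707963267948966 14.451855621191218
1 2.356194490192345 14.451855421261554
1 3.141592653589793 14.451855424284341
1 3.9269908169872414 14.451855519029904
1 4.71238898038469 14.451855859793385
1 5.497787143782138 14.451855366057243
-1 0.0 32.40000000085215
-1 0.7853981633974483 5.44751541783267e-21
max pos err 6.090583593021393e-11 rot 4.7641439404610963e-11
[[-0.  0. -1.]
 [ 0.  1.  0.]
 [-0. -0. -1.]
 [-0.  1. -0.]
 [-0. -0. -1.]
 [-0.  1. -0.]
 [-0. -0. -1.]]
[[ 0.      0.      0.0057]
 [-0.      0.2147  0.2377]
 [-0.     -0.0264  0.3354]
 [ 0.     -0.0095  0.7919]
 [ 0.     -0.0418  0.7506]
 [ 0.      0.3386  1.2587]
 [ 0.     -0.0422  1.8397]]
3.35 [[-0. -0.  0.]]
real	0m46.088s
user	2m13.935s
sys	0m0.433s
```

```bash
cat > kin.py <<'E'
from h import *
from scipy.optimize import least_squares
par=np.load('fk.npy')
lo=np.array([-2.59,-.33,-1.39,.1,-1.04,.21,-2.66]);hi=np.array([2.59,1.99,1.29,2.45,4.18,1.99,2.66])
def fk(q):
    W=par[:21].reshape(7,3);C=par[21:42].reshape(7,3);R=Rn.from_rotvec(par[42:45]).as_matrix();p=par[45:48]
    for i in range(6,-1,-1):
        Ri=Rn.from_rotvec(q[i]*W[i]/np.linalg.norm(W[i])).as_matrix();R=Ri@R;p=Ri@(p-C[i])+C[i]
    return p,R
def ik(p,o,seed,wt=None,target=None,m=.01):
    """min joint distance to target (soft) subject to pose (hard weight)"""
    Rt=Rn.from_euler('xyz',o).as_matrix();seed=np.clip(seed,lo+m+.001,hi-m-.001);target=seed if target is None else target
    wt=np.full(7,1e-3) if wt is None else wt
    def f(q):
        P,R=fk(q);return np.r_[(P-p)*10,(Rn.from_matrix(R@Rt.T)).as_rotvec()*5,wt*(q-target)]
    r=least_squares(f,seed,bounds=(lo+m,hi-m),xtol=1e-12,ftol=1e-12,gtol=1e-12)
    q=r.x;P,R=fk(q);return q,np.linalg.norm(P-p),Rn.from_matrix(R@Rt.T).magnitude()
E
python3 - <<'E'
from kin import *
np.set_printoptions(precision=3,suppress=True)
o=capori(-120)
for h_ in(.059,.157):
  print(h_)
  for q1 in np.arange(-1.4,1.5,.2):
    t=np.array([q1,.17,-q1,2.22,-.6,.3,-1.1]);w=np.full(7,1e-5);w[0]=.05
    q,e,r=ik(H+h_*ax,o,t,w,t)
    print('%.1f'%q1,q,'err',e,r,'margin',min((q-lo).min(),(hi-q).min()))
E
```

```text
0.059
-1.4 [-0.299  0.157  0.317  2.255 -1.03   0.297 -0.797] err 0.0006039385168677523 0.0013641055946864824 margin 0.010000000000000231
-1.2 [-0.293  0.157  0.312  2.254 -1.03   0.296 -0.797] err 0.0004962108236006964 0.0011240023147075346 margin 0.010000000000000231
-1.0 [-0.288  0.157  0.306  2.254 -1.03   0.295 -0.796] err 0.00038889115747889384 0.0008834191910598 margin 0.010000000000000231
-0.8 [-0.283  0.157  0.3    2.254 -1.03   0.294 -0.796] err 0.00028198994914219394 0.0006423950065647383 margin 0.010000000000000231
-0.6 [-0.277  0.157  0.294  2.254 -1.03   0.293 -0.796] err 0.00017551711352905368 0.0004009679301232257 margin 0.010000000000000231
-0.4 [-0.272  0.157  0.289  2.254 -1.03   0.292 -0.796] err 6.948250114725496e-05 0.0001591765135980476 margin 0.010000000000000231
-0.2 [-0.2    0.157  0.208  2.251 -1.     0.281 -0.824] err 6.478130404418203e-12 1.5315369026046697e-11 margin 0.04016979585991198
-0.0 [ 0.     0.161 -0.013  2.241 -0.899  0.252 -0.919] err 4.512297720726248e-12 1.2020898472005517e-11 margin 0.042005741595344065
0.2 [ 0.2    0.171 -0.233  2.23  -0.7
[... 2156 characters left out ...]
6051722000142567e-12 margin 0.22782082265885384
0.6 [ 0.6   -0.026 -0.536  2.214 -0.604  0.453 -1.19 ] err 9.649357403918718e-13 1.2966941525818092e-12 margin 0.23639730381074164
0.8 [ 0.8   -0.019 -0.728  2.206 -0.609  0.456 -1.178] err 1.0159503380748163e-12 1.0824009901069436e-12 margin 0.2441534043326028
1.0 [ 1.    -0.012 -0.92   2.199 -0.611  0.459 -1.168] err 1.1545094514887785e-12 9.248079000259885e-13 margin 0.24879317549769805
1.2 [ 1.2   -0.005 -1.112  2.194 -0.608  0.461 -1.162] err 1.409507730874122e-12 8.025421157015316e-13 margin 0.2509145817173314
1.4 [ 1.4    0.004 -1.305  2.19  -0.597  0.461 -1.162] err 1.8002085936783877e-12 8.169823866265825e-13 margin 0.08490144904617747
```

```bash
cat > line.py <<'E'
from kin import *
def qat(h,deg,q1=0.,C=H+.0007*cx):
    t=np.array([q1,.17,-q1,2.22,-.7,.3,np.radians(deg)+1.1]);w=np.full(7,1e-5);w[0]=.05
    q,e,r=ik(C+h*ax,capori(deg),t,w,t); assert e<1e-5 and r<1e-4,(e,r); return q
E
python3 - <<'E'
from line import *
from plant import robot
np.set_printoptions(precision=4,suppress=True)
C=H+.0007*cx
robot.move_joints(list(qat(.157,-120)))
try: robot.move_straight(C+.059*ax,vel=.06);print('straight')
except robot.IKError as e:
    print('IKError',e)
    for h in(.125,.1,.08,.069,.059): robot.move_joints(list(qat(h,-120)))
s=robot.sense();print(s['t'],np.array(s['joint_pos']),np.array(s['tcp_pos'])-C-.059*ax,s['wrist_force'])
f=robot.grab_frame('wrist');cv2.imwrite('pics/w3.png',f['image'][:,:,::-1])
f=robot.grab_frame('scene');cv2.imwrite('pics/s3.png',cv2.resize(f['image'][130:290,260:480,::-1],None,fx=3,fy=3))
E
```

```text
straight
5.9833 [ 0.0118  0.1606 -0.0262  2.2384 -0.8873  0.2509 -0.9309] [ 0.0001 -0.0001  0.0003] [ 0.3651 -0.5197  0.9359]
```

View pics/w3.png

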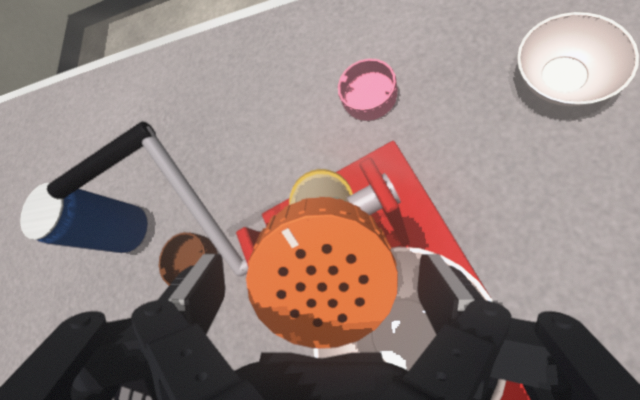

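View pics/s3.png

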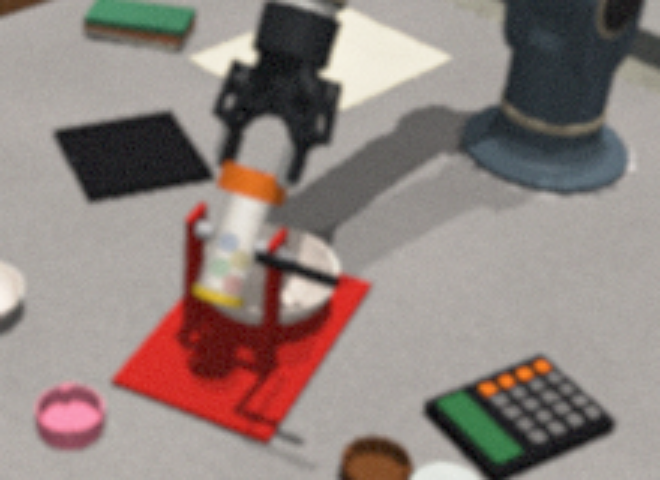

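Run:
```python
from line import *
from plant import robot
np.set_printoptions(precision=4,suppress=True)
C=H+.0007*cx
try: robot.move_straight(C+.055*ax,vel=.03);print('straight')
except robot.IKError as e: print('IKError',e)
robot.grip(0.0,50)
s=robot.sense();print(s['t'],np.array(s['joint_pos']),np.array(s['tcp_pos'])-C-.055*ax,s['wrist_force'],s['torque'],s['opening'])
f=robot.grab_frame('wrist');cv2.imwrite('pics/w4.png',f['image'][:,:,::-1])
f=robot.grab_frame('scene');cv2.imwrite('pics/s4.png',cv2.resize(f['image'][150:250,290:420,::-1],None,fx=5,fy=5))
```

```text
straight
6.7167 [ 0.0142  0.1689 -0.0307  2.2377 -0.9064  0.2449 -0.9121] [-0.0003 -0.0002  0.0005] [-4.9409 -0.5812  6.08  ] [-0.2647  0.8148  0.0101] 0.7384880903788852
```

View pics/w4.png

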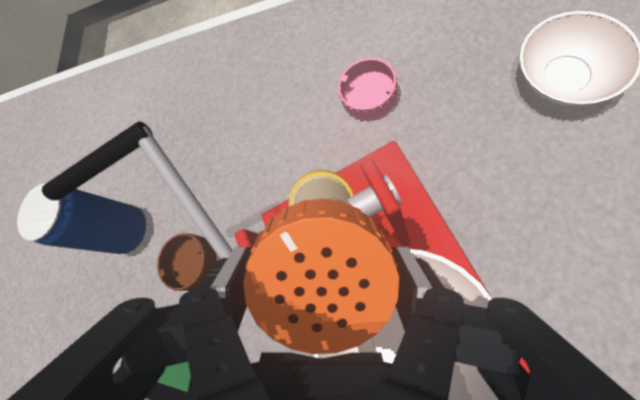

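View pics/s4.png

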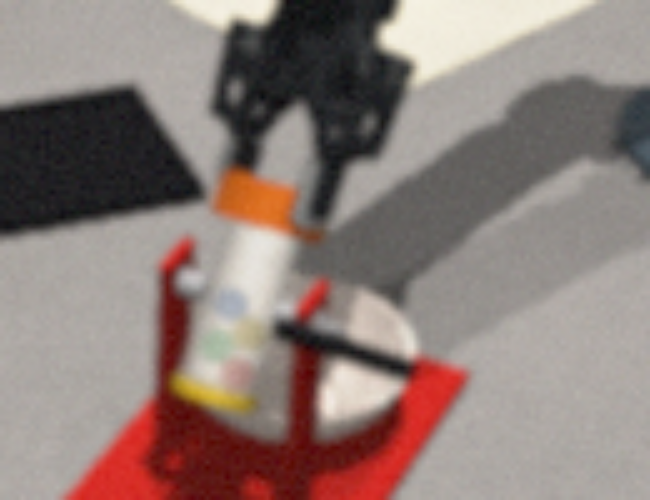

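Run:
```python
from line import *
from plant import robot
np.set_printoptions(precision=2,suppress=True)
q=np.array(robot.sense()['joint_pos'])
for d in(15,35,55,75,95):
    t=q.copy();t[6]+=np.radians(d);robot.move_joints(list(t));s=robot.sense();print(d,s['t'],np.array(s['wrist_force']),np.array(s['torque']),np.degrees(s['joint_pos'][6]-q[6]),s['opening'])
f=robot.grab_frame('wrist');cv2.imwrite('pics/w5.png',f['image'][:,:,::-1])
f=robot.grab_frame('top');cv2.imwrite('pics/t5.png',cv2.resize(f['image'][150:280,240:400,::-1],None,fx=4,fy=4))
```

```text
15 7.175 [-1.34 -0.11  2.09] [-0.23  0.6  -0.02] 14.82928232080225 0.7345351272511744
35 7.6 [-0.46 -0.25  2.58] [-0.2   0.47  0.04] 34.77439620332573 0.7294411619948412
55 8.025 [-2.29  1.01  4.21] [0.09 0.45 0.21] 54.759013565374076 0.7401662494493448
75 8.45 [-2.01  3.39  4.79] [0.35 0.29 0.44] 74.75847448035367 0.7346142466134044
95 8.875 [-3.49  3.08  5.33] [0.4  0.48 0.55] 94.80526958457807 0.7325786799571536
```

View pics/w5.png

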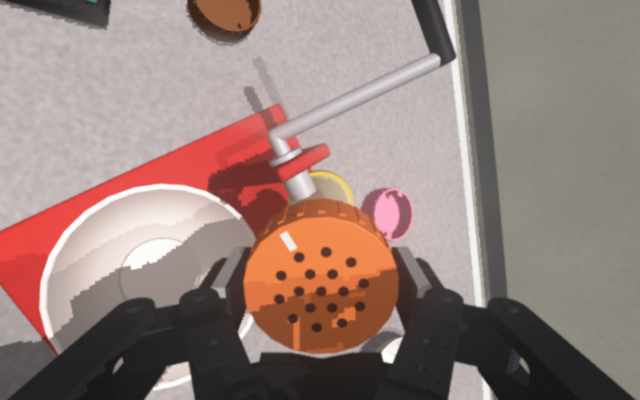

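View pics/t5.png

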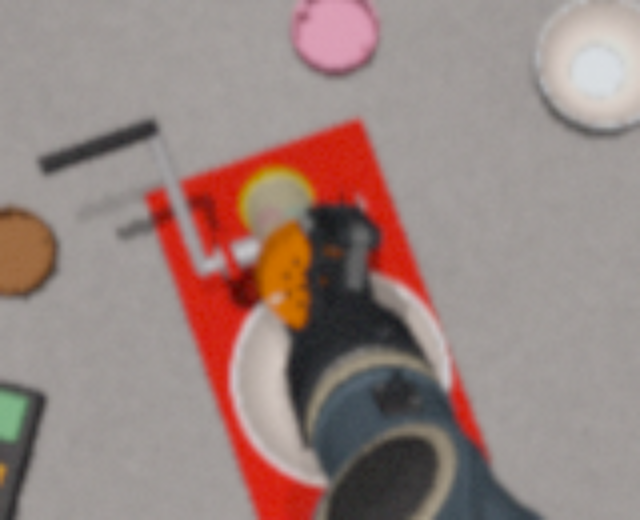

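Run:
```python
from line import *
from plant import robot
np.set_printoptions(precision=2,suppress=True)
C=H+.0007*cx
for h,vv in((.062,.03),(.085,.05),(.15,.1)):
    try: print(robot.move_straight(C+h*ax,vel=vv,contact_N=25))
    except robot.IKError as e: print('IK',e);break
    s=robot.sense();print(h,s['t'],np.array(s['joint_pos']),np.array(s['wrist_force']),np.array(s['torque']),s['opening'])
f=robot.grab_frame('wrist');cv2.imwrite('pics/w6.png',f['image'][:,:,::-1])
f=robot.grab_frame('scene');cv2.imwrite('pics/s6.png',cv2.resize(f['image'][130:290,260:480,::-1],None,fx=3,fy=3))
q=robot.sense()['joint_pos']
T=TRAY+[0,0,.12]
for a in range(0,360,30):
    x=np.array([np.cos(np.radians(a)),np.sin(np.radians(a)),0]);qq=robot.inverse_kinematics(T,ori(-ez,x));print(a,np.array(qq) if qq is not None else None, None if qq is None else np.abs(np.array(qq)-q).max())
```

```text
False
0.062 9.3417 [ 0.    0.15 -0.02  2.24 -0.88  0.26  0.72] [-0.03  5.14  0.1 ] [0.7  0.54 0.62] 0.7363454017897713
False
0.085 9.95 [-0.03  0.1   0.03  2.25 -0.79  0.3   0.63] [-1.    0.95 -0.12] [-0.2   0.58  0.03] 0.7352147123222776
False
0.15 10.75 [-0.04 -0.04  0.08  2.24 -0.57  0.42  0.42] [ 0.53  0.39 -0.81] [-0.17  0.64  0.02] 0.7364604309354339
0 [ 0.18  0.41  0.48  2.01 -0.27  0.78  0.82] 0.45117503274110343
30 [ 0.19  0.41  0.46  2.01 -0.26  0.78  1.33] 0.9093991894265009
60 [ 0.19  0.41  0.47  2.01 -0.26  0.78  1.86] 1.4363817697032952
90 [ 0.22  0.41  0.43  2.01 -0.24  0.77  2.36] 1.9397671196467852
120 [ 1.4   0.7  -1.18  1.94  0.76  1.04  1.97] 1.5444427788717152
150 [ 1.4   0.7  -1.18  1.94  0.76  1.04  2.49] 2.068041554470015
180 [ 0.66  0.39 -0.12  1.98  0.07  0.77 -2.65] 3.070898866631289
210 [ 0.41  0.39  0.18  2.   -0.1   0.76 -1.97] 2.3888964736558993
240 [ 0.36  0.39  0.25  2.   -0.14  0.77 -1.41] 1.829428569290981
270 [ 0.38  0.39  0.22  2.   -0.12  0.77 -0.9 ] 1.319858358607274
300 [ 0.3   0.4   0.32  2.   -0.18  0.77 -0.32] 0.7429069741217204
330 [ 0.31  0.4   0.31  2.   -0.17  0.77  0.2 ] 0.4322510510679871
```

View pics/w6.png

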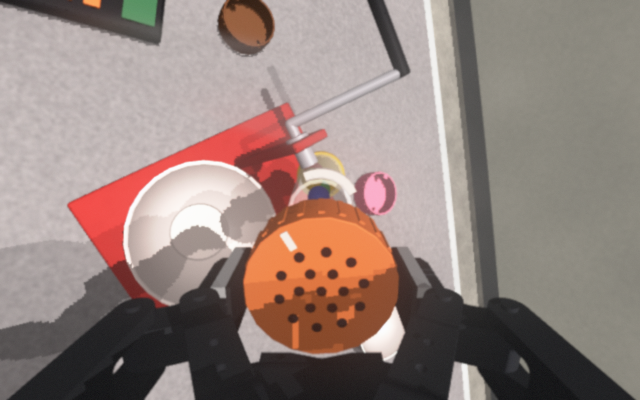

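View pics/s6.png

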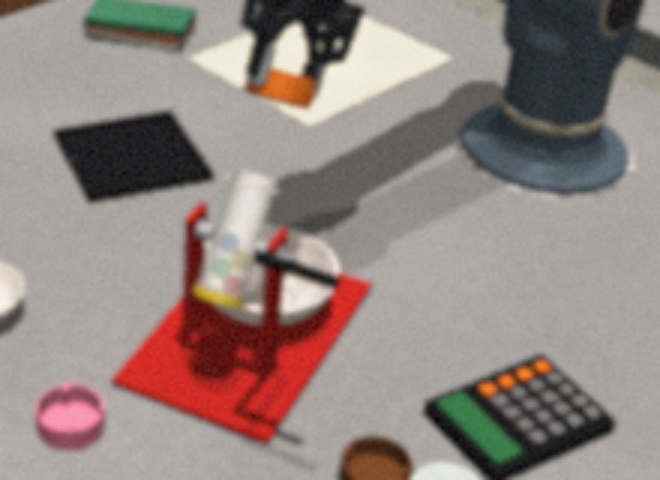

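Run:
```python
from line import *
from plant import robot
np.set_printoptions(precision=4,suppress=True)
x=np.array([np.cos(np.radians(330)),np.sin(np.radians(330)),0]);o=ori(-ez,x)
robot.goto(TRAY+[0,0,.12],o)
robot.move_straight(TRAY+[0,0,.04],vel=.15)
print(robot.move_straight(TRAY+[0,0,.010],vel=.03,contact_N=6))
s=robot.sense();print(s['t'],np.array(s['tcp_pos']),np.array(s['wrist_force']))
robot.grip(1.0)
robot.move_straight(TRAY+[0,0,.12],vel=.2)
s=robot.sense();print(s['t'],np.array(s['tcp_pos']),s['opening'],np.array(s['joint_pos']))
f=robot.grab_frame('wrist');cv2.imwrite('pics/w7.png',f['image'][:,:,::-1]);np.savez('pics/w7.npz',**f)
hsv=cv2.cvtColor(f['image'],cv2.COLOR_RGB2HSV);org=((hsv[...,0]>5)&(hsv[...,0]<20)&(hsv[...,1]>130)&(hsv[...,2]>100))
P=pts3(f,org);print(len(P),P.mean(0),np.percentile(P[:,2],[5,50,95]),P.mean(0)-TRAY)
```

```text
True
13.625 [ 0.4294 -0.3175  0.0176] [-1.6336  1.2995  6.4711]
14.65 [ 0.429  -0.317   0.1193] 0.9975514313515019 [ 0.3099  0.3968  0.3118  2.0035 -0.1716  0.7689  0.2   ]
6317 [ 0.4314 -0.3166  0.0297] [0.0183 0.031  0.0322] [0.0019 0.001  0.0297]
```

View pics/w7.png

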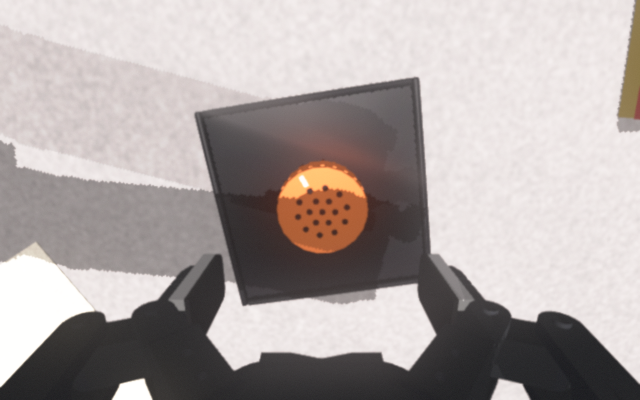

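Run:
```python
from line import *
from plant import robot
np.set_printoptions(precision=4,suppress=True)
robot.move_straight(TRAY+[0,0,.32],vel=.3)
o=ori(-ez,u)
robot.goto(barpos(0)+[0,0,.11],o)
s=robot.sense();print(s['t'],np.array(s['tcp_pos']),np.array(s['joint_pos']))
f=robot.grab_frame('wrist');cv2.imwrite('pics/w8.png',f['image'][:,:,::-1]);np.savez('pics/w8.npz',**f)
print(proj(f,[barpos(0),barpos(0)+.0325*v,barpos(0)-.0325*v]))
m=f['image'].max(2)<70;P=pts3(f,m);k=(np.linalg.norm(P-barpos(0),axis=1)<.045);P=P[k];c=P.mean(0)
print(len(P),c-barpos(0),[(c-barpos(0))@e for e in(u,v,ez)],np.percentile((P-barpos(0))@v,[1,99]),np.percentile((P-barpos(0))@u,[5,95]),np.percentile(P[:,2],[50,95]))
```

```text
17.3833 [0.6355 0.1531 0.3176] [-0.3185  0.3818  0.0238  1.4927 -0.0081  1.2671  0.0655]
[[319.5002 196.6034]
 [319.2475 154.0131]
 [319.7367 236.206 ]]
1236 [ 0.0025 -0.002   0.0051] [np.float64(0.0015690652753580967), np.float64(-0.0027771847815439843), np.float64(0.005061922074941716)] [-0.0387  0.0301] [-0.0032  0.0064] [0.2126 0.2141]
```

View pics/w8.png

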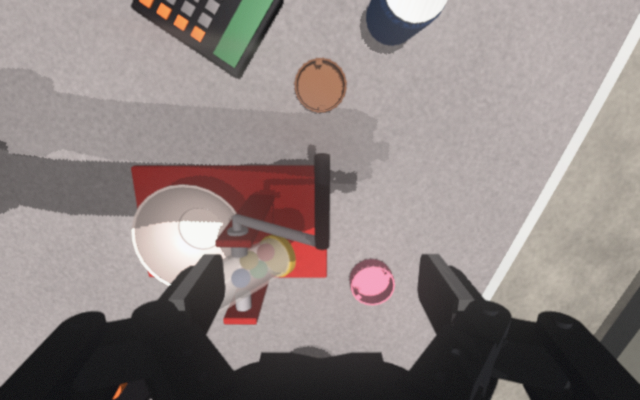

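Run:
```python
from line import *
from plant import robot
np.set_printoptions(precision=4,suppress=True)
B=lambda j: barpos(j)+.001*u-.008*ez
print(robot.move_straight(B(0),vel=.1,contact_N=10))
robot.grip(0.0,30)
s=robot.sense();print(s['t'],np.array(s['tcp_pos'])-B(0),np.array(s['joint_pos']),np.array(s['wrist_force']),s['opening'])
for j in np.arange(.15,.91,.15):
    robot.move_straight(B(j),vel=.08);s=robot.sense();print(round(j,2),s['t'],np.array(s['wrist_force']),s['opening'])
f=robot.grab_frame('wrist');cv2.imwrite('pics/w9.png',f['image'][:,:,::-1])
f=robot.grab_frame('scene');cv2.imwrite('pics/s9.png',cv2.resize(f['image'][130:290,260:480,::-1],None,fx=3,fy=3))
```

```text
False
19.4417 [-0.0007 -0.0003  0.0001] [-0.3153  0.4703  0.015   1.6341 -0.0079  1.039   0.0649] [-2.9505 -0.0551  4.0664] 0.12331561908613214
0.15 19.775 [-1.7668 -0.1406  0.3376] 0.1261778405504104
0.3 20.1083 [1.2091 1.0062 0.8627] 0.12465619336652523
0.45 20.4417 [2.6694 1.8401 3.5299] 0.1255113073091941
0.6 20.775 [2.4506 1.363  9.4953] 0.1279266100004866
0.75 21.1083 [ 2.5764  1.5978 11.2027] 0.12490564890743021
0.9 21.4417 [ 0.8489  0.8666 11.1531] 0.12253644589872319
```

View pics/s9.png

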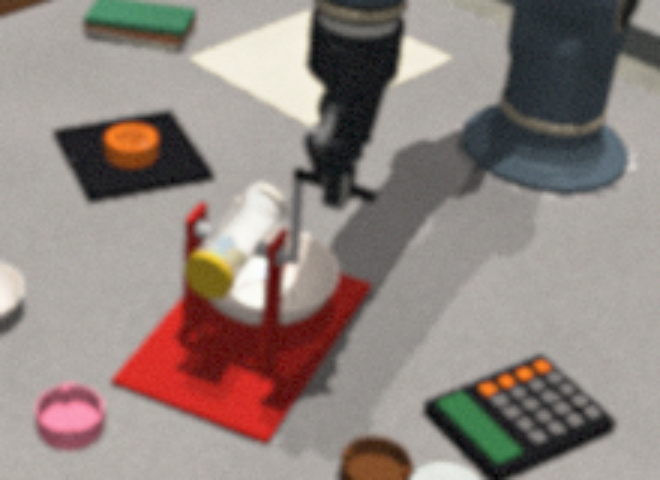

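View pics/w9.png

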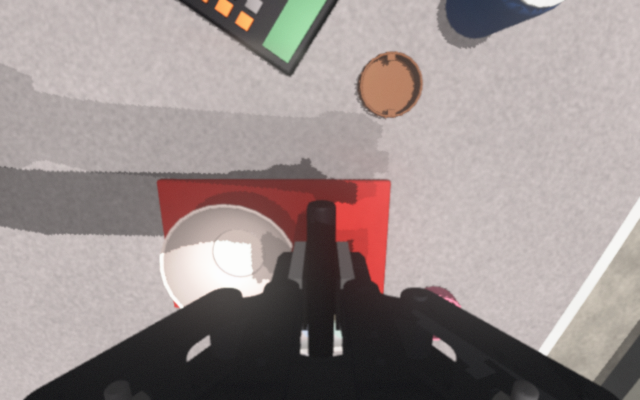

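Run:
```python
from line import *
from plant import robot
np.set_printoptions(precision=4,suppress=True)
B=lambda j: barpos(j)+.001*u-.007*ez
for j in np.arange(1.0,1.91,.1):
    robot.move_straight(B(j),vel=.05);s=robot.sense();print(round(j,2),s['t'],np.array(s['wrist_force']),s['opening'])
robot.sleep(.5)
f=robot.grab_frame('scene');cv2.imwrite('pics/s10.png',cv2.resize(f['image'][130:290,260:480,::-1],None,fx=3,fy=3))
f=robot.grab_frame('top');cv2.imwrite('pics/t10.png',cv2.resize(f['image'][150:280,240:400,::-1],None,fx=4,fy=4))
```

```text
1.0 21.8917 [ 1.9258  1.9619 10.9952] 0.12785166160916966
1.1 22.2417 [ 0.0695  0.7639 10.6902] 0.1257872146264089
1.2 22.5917 [0.043  1.8327 8.4546] 0.12902398503494
1.3 22.9417 [1.0968 1.6764 8.4567] 0.12416822315543456
1.4 23.2917 [-1.3824  2.1213  5.6934] 0.12325804064655381
1.5 23.6417 [-0.0881  3.2046  3.304 ] 0.12899626317427848
1.6 23.9917 [0.099  4.6804 0.4485] 0.12665489789825493
1.7 24.3417 [1.3216 4.9817 0.4975] 0.1264536841645315
1.8 24.6917 [ 2.6358  5.2127 -0.9392] 0.12940942812776401
1.9 25.0417 [ 2.3917  5.6168 -1.0489] 0.12774691278693776
```

View pics/s10.png

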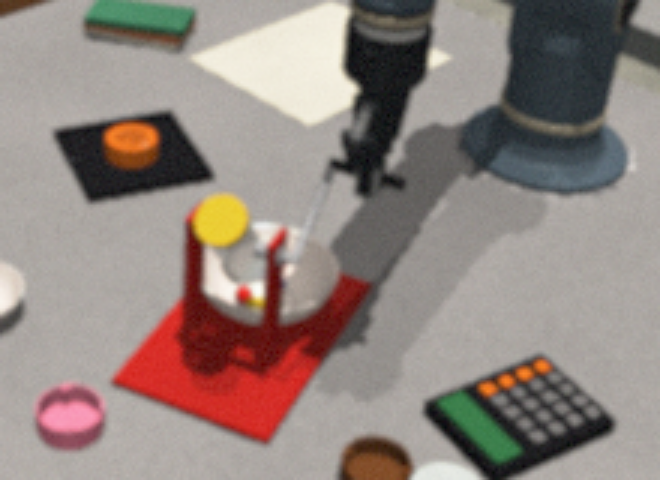

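View pics/t10.png

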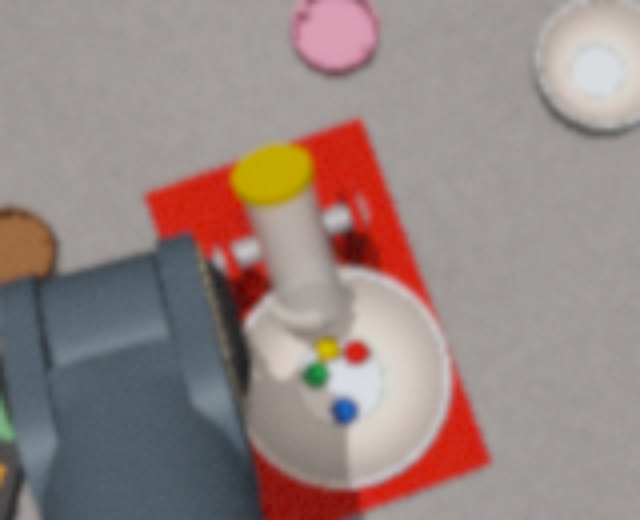

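Run:
```python
from line import *
from plant import robot
np.set_printoptions(precision=3,suppress=True)
robot.grip(0.6);p=np.array(robot.sense()['tcp_pos'])
robot.move_straight(p+[0,0,.13],vel=.15)
robot.goto(np.array([.5,.3,.36]),ori(-ez,u));robot.sleep(.8)
s=robot.sense();print(s['t'],np.array(s['wrist_force']))
f=robot.grab_frame('top');cv2.imwrite('pics/t11.png',f['image'][:,:,::-1]);np.savez('pics/t11.npz',**f)
g=robot.grab_frame('top')
def balls(f):
    hsv=cv2.cvtColor(f['image'],cv2.COLOR_RGB2HSV);out={}
    roi=np.zeros(hsv.shape[:2],bool);roi[228:268,305:350]=1
    for n,(a,b) in dict(red=(0,6),yellow=(22,32),green=(45,80),blue=(100,125)).items():
        m=(roi&(hsv[...,0]>=a)&(hsv[...,0]<=b)&(hsv[...,1]>120)).astype(np.uint8)
        k,l,st,ce=cv2.connectedComponentsWithStats(m);i=1+np.argmax(st[1:,4]);out[n]=(st[i,4],onplane(f,[ce[i]],.03)[0])
    return out
b=onplane(f,[[325,244.5]],.06)[0];A,B=balls(f),balls(g)
for n in A: print(n,A[n],'r from bowl',np.linalg.norm(A[n][1][:2]-b[:2]),'moved',np.linalg.norm(A[n][1]-B[n][1]))
hsv=cv2.cvtColor(f['image'],cv2.COLOR_RGB2HSV);org=((hsv[...,0]>5)&(hsv[...,0]<20)&(hsv[...,1]>130)&(hsv[...,2]>100))
P=pts3(f,org);P=P[np.linalg.norm(P[:,:2]-TRAY[:2],axis=1)<.07];print('cap',P.mean(0)-TRAY,np.percentile(P[:,2],[5,95]))
```

```text
28.7583 [-0.274 -1.423 -0.06 ]
red (np.int32(38), array([ 0.458, -0.061,  0.03 ])) r from bowl 0.08059350607646336 moved 0.0
yellow (np.int32(26), array([0.534, 0.01 , 0.03 ])) r from bowl 0.026323487033088934 moved 0.0
green (np.int32(17), array([0.516, 0.018, 0.03 ])) r from bowl 0.01849708802290926 moved 0.0
blue (np.int32(21), array([ 0.491, -0.003,  0.03 ])) r from bowl 0.019275280230857086 moved 0.0003420823580785112
cap [ 0.    -0.002  0.027] [0.005 0.034]
```

View pics/t11.png

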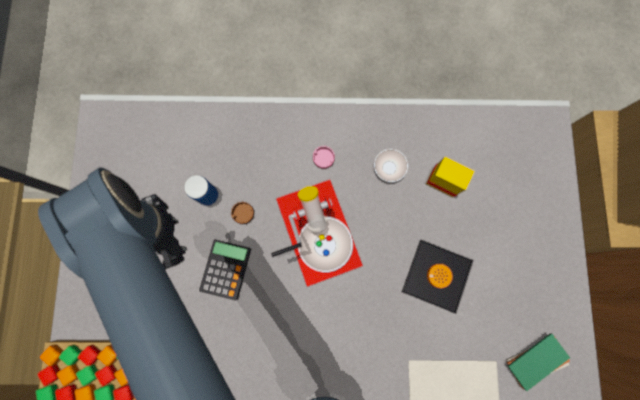

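Top view: the four balls are in the bowl at about (320–330, 237–253), the cap is on the tray at (441, 276), and the can, calculator and tea box are at the same pixels as before. The "red" reading at 80 mm was the corner of the red base plate; the red ball itself is at (329, 238), inside the bowl.

Run:
```python
from h import *
f=load('t11');b=onplane(f,[[325,244.5]],.06)[0];r=onplane(f,[[329,238]],.03)[0];print(r,np.linalg.norm((r-b)[:2]))
from plant import robot
robot.close_job();print(robot.sense()['t'])
```

```text
[ 0.53051366 -0.01107158  0.03      ] 0.023744632832368127
the job is handed in; nothing more can be done
the job is handed in; nothing more can be done
```

The job is done and handed in, at about 29 s of the 64 s allowed; no verdict was reported. I turned the orange cap 95° counter-clockwise, lifted it off along the shaker's axis and laid it on the black tray. Then I swung the shaker by its crossbar to about 1.9 rad, so the gumballs poured into the large bowl, and released the bar.

What the last checks showed:
- **Cap:** it lies flat, with its top 31 mm above the counter as expected on the tray floor, and within about 2 mm of the tray centre.
- **Gumballs:** all four are in the bowl, 18–26 mm from its axis, and none of the green, yellow and blue moved between two frames.
- **Bowl and other objects:** the bowl, calculator, can and tea box sit at their starting pixels. I compared these by eye, not by measurement.
- **Robot:** the arm is clear of everything.

**Disagreement:** the automatic search put the red ball 80 mm from the bowl axis because it picked up a corner of the red base plate. I read the red ball by hand from the picture instead, at pixel (329, 238), which is 24 mm from the axis. Its stillness was not measured separately.

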